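# Hook the pen cup onto the slotted desk organiser and lock it

## Task

Take the blue pen cup from the white case and fit it to the slotted upright under its little shelf: push the two hooks on the cup's back into the pair of slots either side of the orange latch, then press the cup down until it is fully home and the latch has sprung out over the cup's cross rod. Only then stand the glue stick in the cup; let go of everything, and leave the stapler, the tape roll and the eraser on the shelf where they are.

Things in the scene. Friction and masses are not known exactly. Their poses are not given: they have to be found in the camera images.
- organiser: Fixed desk organiser: white slotted upright, 80 mm wide, 400 high, on a wooden foot (12 mm thick, x -75 to 50, y -60 to 60 mm). Origin on the worktop below the upright's front face; x points into the upright, away from the cup's side; y across, z up. Face sheet 4 mm thick, hollow behind, slots in columns at y = 20 and -20 mm, rows every 48 mm.
- shelf_edge (a point): Middle of the front edge of the organiser's little wooden shelf, on its underside, 342 mm above the worktop, axes as organiser. The shelf is 100 mm wide (y), 46 mm deep, its brackets hang 10 mm lower, a wire rim stands 18 mm above this point. It overhangs the cup's place: a tool there must lean back to the -x side, some 20 to 45 degrees from vertical.
- slots (a point): Where the cup goes: point on the upright's front face midway between the two slots beside the orange latch, level with their lower edges, 152 mm above the worktop; axes as organiser. Slots centred 20 mm to either side, each 10 mm wide, reaching from here 32 mm up. When the cup is home, cup_hooks coincides with this point.
- latch (a joint): Orange spring latch between those slots, 12 mm wide. 0 m = fully out, 6 mm proud of the face, from 5.5 mm below to 5 mm above slots; grows as pushed in, to 0.007. Slippery nylon, top a steep ramp, underside square: the cup's rod, pressed down with 5 to 12 N, drives it in, and it springs out over the rod when the cup is home. The cup's weight alone does not.
- cup_center (a point): Loose blue pen cup, about 0.16 kg, standing upright on the white case; point at its centre, 25 mm above its underside. x points from its front to its hooks, y across, z up. Outside 54 mm wide (y, the faces to grip), x -32 to 30 mm, 50 mm high, walls and floor 3 mm. Behind it a steel bracket plate, x 30 to 36.5 mm, 66 mm high, carries two hooks.
- cup_hooks (a point): On the bracket's rear face, midway between the hooks, level with their necks' undersides: 36.5 mm behind the cup's centre, 54 mm above its underside; axes as cup_center. Hooks go straight in with this point 18 to 24 (best 21) mm above slots and within 2 mm sideways; then straight down. A 4 mm cross rod, its centre 9 mm below this point, meets the latch.
- hook_tip (a point): Lower end of the left (+y) hook's tip, 20 mm left of and 18 mm below cup_hooks, 7.5 mm behind the bracket; axes as cup_center. Each hook is 6 mm wide, 26 mm high over all (neck 8 mm high, tip hanging 18 mm below it), reaches 11.5 mm behind the bracket, and leaves a 5.5 mm gap for the 4 mm sheet.
- glue_center (a point): Loose glue stick, white and orange, standing upright, 28 mm in diameter and 92 mm tall, about 0.04 kg; this point is at its centre, 46 mm up.
- cup: The blue cup again: origin at the centre of its underside, axes as cup_center.
- glue_stick: The glue stick again: origin at the centre of its foot.
- stapler: Bystander: red and black stapler on the worktop, 150 x 34 x 41 mm, origin under its centre.
- tape_roll: Bystander: roll of masking tape lying flat, 107 x 98 x 24 mm, origin under its centre.
- eraser: Bystander: small blue and white eraser, 21 x 50 x 13 mm, lying on the little shelf, origin under its centre.
- white_case: Fixed flat white case on the worktop on which the cup stands at the start: 124 x 165 x 67 mm (x, y, z), origin under its centre.

How it is judged:
By the outcome, as a careful person would: the job done as asked, in the order asked, and still so for the second after the job is handed in, with the robot touching nothing.
It also fails if it takes over 58 s, if anything falls off the work surface, if the arm or the gripper's body presses on something with over 40 N, if the wrist force passes 120 N, or if a joint passes its speed limit or range.

## Robot

A 6-joint arm with a two-finger parallel gripper is mounted at the origin on a cart in front of the work surface, level with it; the furniture and walls round the work are solid. World frame = base frame: x ahead of the robot, y to its left, z up, the work surface at z = 0. Lengths are in mm, angles in rad, forces in N, time in s.
With the tool pointing down it reaches from about 275 to 750 mm from the base axis. Payload 10.2 kg.
Tool frame: the origin (TCP) lies at the very end of the fingers, on their centre line; the grasp point (between the pads) lies 19 mm behind it; z points along the fingers, y is the line along which they close (so a half turn about z gives the same grasp; the last joint's range is limited). The gripper opens to 85 mm and grips with 20 to 120 N. Pads are 22 mm wide; open, the fingers measure 114 mm over their backs; the gripper's body (76 mm by 85 mm) begins 54 mm behind the grasp point. The pads swing forward as they close: fully open they stand 13 mm farther back than shut.
Start: joints at [-1.535, 0.313, 1.498, -0, 1.331, -0.223], TCP at [134.345, -507.526, 206.594] pointing down, gripper open.
Joint ranges: [-2.94, 2.94], [-0.97, 2.17], [0.19, 2.56], [-1.23, 4.37], [0.02, 3.11], [-2.88, 2.88]. Speed limits (rad/s): [2.39, 2.39, 3.01, 3.14, 3.14, 3.14].

## Interface

Orientations are given as a unit quaternion [w, x, y, z].
In Python, from rig import ctrl, optics gives the robot as it stands. The module is installed in compiled form; this text tells all that it offers.
- The arm moves only by the shell command python3 -m handwheel 'ROWS' [FORCE]. ROWS is JSON, a list that holds one entry, the list of rows, each a list of 5 numbers: the gripper command: -1 is fully open, 1 is shut, values between are in proportion, then the shift along the world's x, y, z in units of 50 mm (1.0 is 50 mm), then the turn about the world's z in units of 8 degrees (1.0 is 8 degrees). In form: [[[gripper, tx, ty, tz, twist], ...]]. A call has 1 to 10 rows; each row shifts and turns the commanded pose from where the row before left it; what a row does not reach is not made up. A row lasts 1/10 s, in which the tool goes at most 50 mm and 8.59 degrees, less where a joint would pass 70% of its speed; a pose out of reach is approached as far as the arm can. A call is refused whole if a number of a shift passes 1 or a number of a turn 1, either way. A call with a gripper value outside its range is refused whole. The fingers move at their own pace and stop on an object; FORCE is the grip in N (left out, the last holds). Time passes only in rows, so rows that do not move let the fingers close. It gives the time, the measured TCP pose, the force, the opening and the grip force at its end, in the units of the state.
- ctrl.sense(): the state, without advancing time (a new reading comes with each control period).
- optics.capture(name): name is "scene" or "side" or "wrist"; returns a dict with "img" (420x560x3 uint8, blue, green, red), "K" (3x3 intrinsics, pixels), "R" (3x3) and "t" (3): a world point X has camera coordinates R X + t. Camera axes: x right, y down, z forward; pixel columns grow to the right and rows downward; lengths in mm; the calibration is good to about 2 mm. A picture is of the moment at which its call begins. There is no depth.
- ctrl.finish_job(): hands the job in; it is judged then, once.
The state is a dict: "time_s": time; "joints": joint angles; "dq": joint speeds; "tau": joint torques, N m; "eef_pos": TCP position; "ee_rot": TCP orientation; "force": force on the tool from outside, world axes, zero at the start; "wrist_torque": the same for the moment, N m; "grip_width": opening from 0.0 (shut) to 1.0 (fully open); "grip_force": force on a finger pad.
Only numpy, scipy, OpenCV 4.12 (cv2) and the standard library are available. Lean on these libraries where they do the work, as an engineer would, in place of code of your own. Each camera call takes 0.05 s, during which the arm holds its last target. There are 200 camera calls.

## Working session

There is one attempt and no reset: what is moved stays moved. The work goes in short steps, Python scripts to look and compute and a shell command to move; the robot and the scene stay as the last step left them, time stands still between calls to the robot, and variables do not carry over. Pictures are saved under pics/ and viewed, at most 10 in all, crops included, and the job is handed in when it is done.

```bash
mkdir -p pics; python3 - <<'E'
from rig import ctrl, optics
import cv2, numpy as np
for n in ["scene","side","wrist"]:
    c=optics.capture(n); cv2.imwrite(f"pics/{n}0.png",c["img"]); np.savez(f"{n}0.npz",**c)
    print(n,np.round(c["K"],1).tolist(),np.round(c["R"],3).tolist(),np.round(c["t"]).tolist(), np.round(-c["R"].T@c["t"]))
print(ctrl.sense())
E
```

```text
scene [[452.3, 0.0, 279.5], [0.0, 452.3, 215.4], [0.0, 0.0, 1.0]] [[-0.792, -0.611, -0.019], [-0.415, 0.561, -0.716], [0.448, -0.559, -0.697]] [481.0, 369.0, 887.0] [137. 583. 892.]
side [[418.1, 0.0, 283.0], [0.0, 418.1, 215.8], [0.0, 0.0, 1.0]] [[-0.922, -0.388, -0.011], [-0.154, 0.392, -0.907], [0.356, -0.834, -0.421]] [540.0, 277.0, 866.0] [232. 824. 621.]
wrist [[319.4, 0.0, 280.4], [0.0, 319.4, 207.6], [0.0, 0.0, 1.0]] [[0.258, -0.966, -0.001], [-0.932, -0.249, 0.264], [-0.256, -0.067, -0.964]] [-524.0, -36.0, 378.0] [ 198. -490.  373.]
{'time_s': 0.15, 'joints': array([-1.53537928e+00,  3.13314700e-01,  1.49823315e+00, -4.05047512e-08,
        1.33098926e+00, -2.23378015e-01]), 'dq': array([ 0.0008251 , -0.00314977, -0.00419749,  0.0015445 ,  0.00050394,
        0.00025723]), 'tau': array([ 8.34065886e-04, -4.12371576e+01, -2.59797066e+01, -2.57146366e-04,
        3.24008884e-03, -2.25081368e-05]), 'eef_pos': array([ 134.34784724, -507.30831721,  206.1810891 ]), 'ee_rot': array([-4.70144770e-04,  9.91639703e-01,  1.29036724e-01,  4.42952204e-05]), 'force': array([-0.2420208 , -0.27371316,  0.31049802]), 'wrist_torque': array([-0.0059909 ,  0.05226386,  0.02800992]), 'grip_force': 0.0, 'grip_width': 1.0013365567722894}
```

View pics/scene0.png

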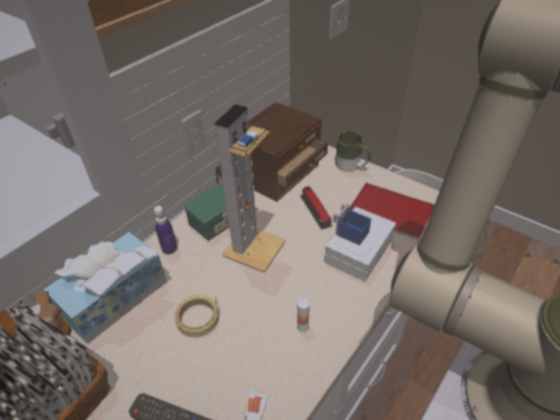

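View pics/side0.png

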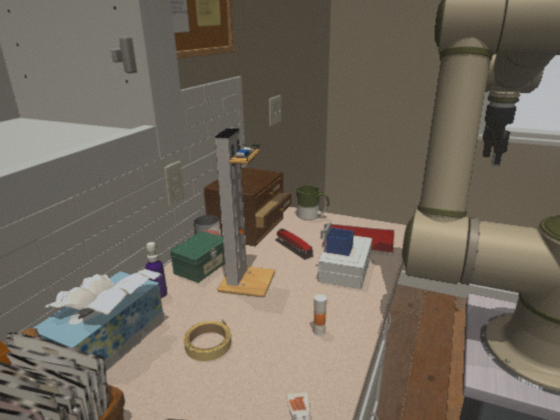

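The scene view shows the upright at column ~240 with its shelf at (250,138), the cup on the case at (353,226), and the glue stick at (303,315). The side view shows the latch near (241,232), the cup at (340,242), and the glue at (320,314). I'll look closer for exact pixels.

```bash
python3 - <<'E'
import cv2,numpy as np
a=cv2.imread("pics/scene0.png")[95:345,200:400]; b=cv2.imread("pics/side0.png")[115:345,200:400]
f=lambda i:cv2.resize(i,None,fx=2,fy=2,interpolation=cv2.INTER_CUBIC)
a=f(a);b=f(b); h=max(a.shape[0],b.shape[0])
o=np.zeros((h,800,3),np.uint8);o[:a.shape[0],:400]=a;o[:b.shape[0],400:]=b
o=cv2.convertScaleAbs(o,alpha=1.4)
cv2.imwrite("pics/z.png",o)
E
```

```text
(no output)
```

View pics/z.png

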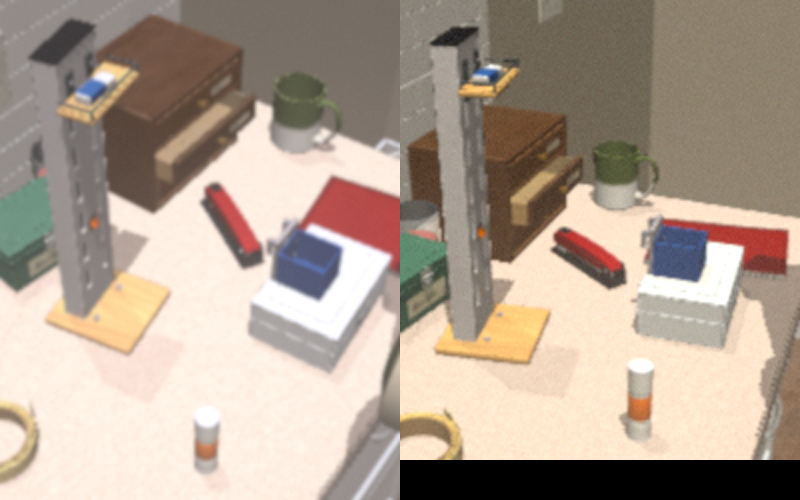

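View pics/wrist0.png

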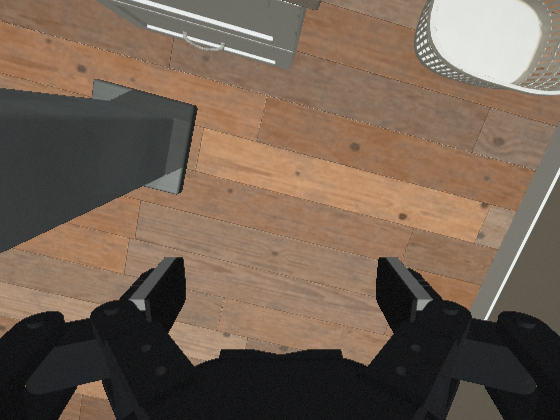

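The zoomed picture shows the latch at scene (247.5,207) and side (240.5,231.5), with the foot corners visible in both views. The cup's hooks point left in the image, towards the stapler. The wrist camera looks at the floor beside the cart, so the arm starts in free space.

```bash
cat > h.py <<'E'
import cv2, numpy as np
from scipy.spatial.transform import Rotation as Ro
def load(n): return dict(np.load(n))
def P(c): return c["K"]@np.c_[c["R"],c["t"]]
def tri(c1,p1,c2,p2):
    X=cv2.triangulatePoints(P(c1),P(c2),np.array(p1,float).reshape(2,1),np.array(p2,float).reshape(2,1)); X=(X[:3]/X[3]).ravel()
    return X
def proj(c,X): q=P(c)@np.r_[X,1]; return q[:2]/q[2]
def plane(c,p,z):
    d=c["R"].T@np.linalg.inv(c["K"])@np.array([p[0],p[1],1.]); o=-c["R"].T@c["t"]
    return o+d*(z-o[2])/d[2]
def blob(c,lo,hi,box=None):
    m=cv2.inRange(cv2.cvtColor(c["img"],cv2.COLOR_BGR2HSV),lo,hi)
    if box: k=np.zeros_like(m);k[box[1]:box[3],box[0]:box[2]]=255;m&=k
    cs,_=cv2.findContours(m,0,2); return max(cs,key=cv2.contourArea).reshape(-1,2)
E
python3 - <<'E'
from h import *
s=load("scene0.npz");d=load("side0.npz"); np.set_printoptions(precision=1,suppress=True)
print("latch",tri(s,(247.5,207),d,(240.5,231.5)))
for a,b in [((223.5,254),(218.5,292.5)),((264,270),(265,295)),((285,240.5),(274.5,269.5))]:
    print("foot",tri(s,a,d,b),plane(s,a,12),plane(d,b,12))
g=[]
for c,bc,bg in ((s,(330,205,375,250),(290,290,320,340)),(d,(322,225,360,262),(308,285,335,345))):
    k=blob(c,(105,110,25),(125,255,160),bc)
    r=cv2.approxPolyDP(cv2.convexHull(k),2,True).reshape(-1,2); print("cup",k.mean(0),r.tolist())
    o=blob(c,(3,120,80),(20,255,255),bg); M=cv2.boundingRect(o); g.append((M[0]+M[2]/2-.5,M[1]+M[3]/2-.5)); print("glue band",M)
print("glue band",tri(s,g[0],d,g[1]))
# glue top/bottom centre guesses
print("top",tri(s,(303,303),d,(320,299)),"bot",tri(s,(302.5,327),d,(319.5,331)))
E
```

```text
latch [696.5   7.5 146.4]
foot [745.5  61.1 -13.3] [731.8  75.4  12. ] [721.   92.9  12. ]
foot [615.8  50.5   6. ] [615.   53.8  12. ] [609.1  59.   12. ]
foot [634.4 -57.3  11.2] [633.2 -56.6  12. ] [634.7 -56.5  12. ]
cup [354.7 227.4] [[347, 225], [362, 230]]
glue band (299, 317, 8, 7)
cup [338.3 237.5] [[347, 239], [328, 236]]
glue band (314, 313, 12, 12)
glue band [445.3 128.6  40.4]
top [451.5 116.7  83. ] bot [447.3 123.3   2.4]
```

```bash
python3 - <<'E'
import cv2,numpy as np
a=cv2.imread("pics/scene0.png")[200:275,320:400]; b=cv2.imread("pics/side0.png")[218:293,310:390]
o=np.hstack([cv2.resize(i,None,fx=5,fy=5,interpolation=cv2.INTER_CUBIC) for i in (a,b)])
cv2.imwrite("pics/zc.png",cv2.convertScaleAbs(o,alpha=1.6))
E
```

```text
(no output)
```

View pics/zc.png

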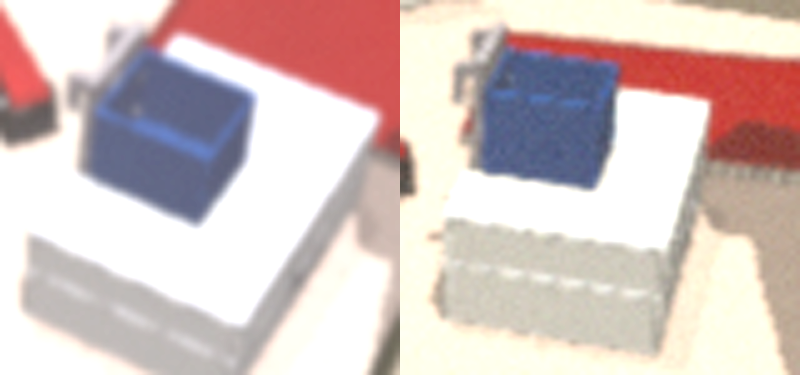

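The cup crop shows four clear rim corners and one bottom corner in both views. The bracket and hooks are on the far-x side.

```bash
python3 - <<'E'
from h import *
s=load("scene0.npz");d=load("side0.npz"); np.set_printoptions(precision=1,suppress=True)
for n,a,b in [("left",(339.4,221.6),(327.6,237)),("near",(361.4,229.4),(350.4,238.6)),("right",(370.6,219.4),(353.6,230.8)),("bot",(359.6,244.4),(349,255.4))]:
    z=67 if n=="bot" else 117
    print(n,tri(s,a,d,b),plane(s,a,z),plane(d,b,z))
print("back",plane(s,(350,210.4),117))
E
```

```text
left [ 508.1 -115.3  108.5] [ 505.9 -108.2  117. ] [501.4 -98.4 117. ]
near [ 449.  -119.   113.9] [ 450.2 -117.   117. ] [ 444.7 -111.5  117. ]
right [ 449.3 -160.4  115.8] [ 449.4 -159.4  117. ] [ 448.  -157.5  117. ]
bot [ 447.9 -117.1   64.4] [ 448.1 -115.2   67. ] [ 445.7 -112.    67. ]
back [ 505.9 -157.   117. ]
```

```bash
python3 -m handwheel '[[[-1,0,0,0,1],[-1,0,0,0,1],[-1,0,0,0,1],[-1,0,0,0,1],[-1,0,0,0,1],[-1,0,0,0,1]]]'; python3 -c "
from rig import ctrl; print(ctrl.sense()['joints'])"
```

```text
time_s: 0.75
eef_pos: [134.3, -507.4, 206.4]
ee_rot: [-0.0, 0.852, 0.524, 0.0]
force: [-0.5, -0.5, 0.2]
grip_width: 1.0
grip_force: 0.0
[-1.53543025e+00  3.13125027e-01  1.49801637e+00 -4.53589393e-06
  1.33100512e+00 -1.06690046e+00]
```

```bash
python3 -m handwheel '[[[-1,0,0,1,-1],[-1,0,0,1,-1],[-1,0,0,1,-1],[-1,0,0,1,-1],[-1,0,0,1,-1],[-1,0,0,1,-1],[-1,0.6,0.7,0,-0.6],[-1,0.6,0.7,0,0],[-1,0.6,0.7,0,0],[-1,0.6,0.7,0,0]]]'; python3 -m handwheel '[[[-1,0.6,0.7,0,0],[-1,0.6,0.7,0,0],[-1,0.6,0.7,0,0],[-1,0.6,0.7,0,0],[-1,0.6,0.7,0,0],[-1,0.6,0.7,0,0]]]';python3 -c "
from rig import ctrl; print(ctrl.sense()['joints'])"
```

```text
time_s: 1.75
eef_pos: [255.2, -366.0, 506.4]
ee_rot: [-0.0, 0.996, 0.087, -0.0]
force: [-0.5, 0.0, -0.2]
grip_width: 1.001
grip_force: 0.0
time_s: 2.35
eef_pos: [435.2, -155.7, 506.6]
ee_rot: [-0.0, 0.996, 0.087, -0.0]
force: [0.4, -0.3, -0.1]
grip_width: 0.999
grip_force: 0.0
[-5.97969008e-01  1.80119964e-01  8.98511031e-01 -2.94793471e-05
  2.06302742e+00  7.97816645e-01]
```

```bash
python3 - <<'E'
from h import *
s=load("scene0.npz");d=load("side0.npz"); np.set_printoptions(precision=1,suppress=True)
for p in [(190,215),(130,190),(348,165),(440,187)]: print(p,plane(s,p,0))
E
```

```text
(190, 215) [916.6  17.6   0. ]
(130, 190) [1142.6   49.6    0. ]
(348, 165) [ 675.9 -444.6    0. ]
(440, 187) [ 398.8 -515.5    0. ]
```

```bash
python3 -m handwheel '[[[-1,0.3,0,0.9,0],[-1,0.3,0,0.9,0],[-1,0.3,0,0.9,0],[-1,0.3,0,0.9,0],[-1,0.3,0,0.9,0]]]';python3 -c "
from rig import ctrl; print(ctrl.sense()['joints'])"; python3 -m handwheel '[[[-1,0.9,0,0.2,0],[-1,0.9,0,0.2,0],[-1,0.9,0,0.2,0]]]';python3 -c "
from rig import ctrl; print(ctrl.sense()['joints'])"
```

```text
time_s: 2.85
eef_pos: [452.4, -144.7, 616.8]
ee_rot: [0.004, 0.996, 0.087, 0.013]
force: [0.1, -1.2, -0.3]
grip_width: 1.003
grip_force: 0.0
[-0.5624536   0.43939602  0.19088016  0.01484007  2.4847547   0.84535986]
time_s: 3.15
eef_pos: [532.7, -129.2, 574.9]
ee_rot: [0.015, 0.995, 0.087, 0.038]
force: [-0.3, -0.3, -0.6]
grip_width: 0.998
grip_force: 0.0
[-0.45875816  0.52997244  0.18691947  0.01882871  2.34443376  0.95084796]
```

Pushing past the reach limit tips the tool outward, which is the lean the shelf needs. I'll continue and check that the lean stays when I come back.

```bash
python3 -m handwheel '[[[-1,0.7,0,0.7,0],[-1,0.7,0,0.7,0],[-1,0.7,0,0.7,0],[-1,0.7,0,0.7,0]]]'; python3 -m handwheel '[[[-1,-0.5,0,-0.5,0],[-1,-0.5,0,-0.5,0],[-1,-0.5,0,-0.5,0]]]'; python3 -c "
from rig import ctrl; print(ctrl.sense()['joints'])"
```

```text
time_s: 3.55
eef_pos: [564.1, -107.0, 576.2]
ee_rot: [0.027, 0.993, 0.087, 0.079]
force: [0.3, -0.5, -0.2]
grip_width: 0.997
grip_force: 0.0
time_s: 3.85
eef_pos: [507.8, -108.7, 519.5]
ee_rot: [0.027, 0.993, 0.087, 0.078]
force: [1.3, 0.1, 1.4]
grip_width: 0.997
grip_force: 0.0
[-0.45573839  0.21860543  0.82606555  0.03650669  1.9341164   0.95529476]
```

```bash
cat > st.py <<'E'
from rig import ctrl
from h import *
def rot(q): return Ro.from_quat([q[1],q[2],q[3],q[0]]).as_matrix()
def show():
    s=ctrl.sense();R=rot(s["ee_rot"]);z=R[:,2];y=R[:,1]
    print("t%.2f"%s["time_s"],"pos",np.round(s["eef_pos"],1),"tilt %.1f dir %.1f  y-yaw %.2f y-slope %.1f"%(np.degrees(np.arccos(-z[2])),np.degrees(np.arctan2(z[1],z[0])),np.degrees(np.arctan2(y[1],y[0])),np.degrees(np.arcsin(y[2]))),"F",np.round(s["force"],1),"w %.3f gf %.1f"%(s["grip_width"],s["grip_force"]),"q",np.round(s["joints"],2))
if __name__=="__main__": show()
E
python3 -m handwheel '[[[-1,0,0,0,-1],[-1,0,0,0,-1],[-1,0,0,0,-1],[-1,0.4,0,0.4,-1],[-1,0.6,0,0.8,-0.4],[-1,0.9,0,0.9,0],[-1,0.9,0,0.9,0],[-1,0.9,0,0.9,0],[-1,0.9,0,0.9,0],[-1,0.9,0,0.9,0]]]' >/dev/null; python3 st.py;  python3 -m handwheel '[[[-1,0.9,0,0.9,0],[-1,0.9,0,0.9,0],[-1,0.9,0,0.9,0],[-1,0.9,0,0.9,0]]]' >/dev/null; python3 st.py
```

```text
t4.85 pos [591.1 -94.8 578.2] tilt 15.2 dir -33.6  y-yaw -113.53 y-slope 2.7 F [0.3 0.2 0.1] w 1.002 gf 0.0 q [-0.32  0.54  0.19 -0.08  2.16  1.6 ]
t5.25 pos [623.  -86.1 580.8] tilt 20.3 dir -27.5  y-yaw -113.17 y-slope 1.6 F [ 0.2 -0.5 -0.3] w 0.998 gf 0.0 q [-0.29  0.55  0.19 -0.07  2.05  1.63]
```

```bash
python3 -m handwheel '[[[-1,0.9,0,0.9,0],[-1,0.9,0,0.9,0],[-1,0.9,0,0.9,0],[-1,0.9,0,0.9,0],[-1,0.9,0,0.9,0],[-1,0.9,0,0.9,0]]]' >/dev/null; python3 st.py;  python3 -m handwheel '[[[-1,0.9,0,0.9,0],[-1,0.9,0,0.9,0]]]' >/dev/null; python3 st.py
```

```text
t5.85 pos [670.  -76.8 593. ] tilt 29.0 dir -21.8  y-yaw -112.31 y-slope -0.3 F [-0.   0.5  0.3] w 0.996 gf 0.0 q [-0.26  0.56  0.19 -0.06  1.89  1.66]
t6.05 pos [685.6 -74.6 598.5] tilt 32.0 dir -20.5  y-yaw -111.93 y-slope -0.9 F [ 0.1 -1.1  0.2] w 0.999 gf 0.0 q [-0.26  0.56  0.19 -0.06  1.83  1.67]
```

```bash
python3 -m handwheel '[[[-1,-0.57,-0.13,-0.75,0.39],[-1,-0.57,-0.13,-0.75,0.39],[-1,-0.57,-0.13,-0.75,0.39],[-1,-0.57,-0.13,-0.75,0.39],[-1,-0.57,-0.13,-0.75,0.39],[-1,-0.57,-0.13,-0.75,0.39],[-1,-0.57,-0.13,-0.75,0.39],[-1,-0.57,-0.13,-0.75,0.39],[-1,-0.57,-0.13,-0.75,0.39]]]' >/dev/null; python3 - <<'E'
from st import *
show()
from rig import optics
c=optics.capture("wrist");np.savez("w1.npz",**c);cv2.imwrite("pics/w1.png",c["img"]);print(-c["R"].T@c["t"])
print([proj(c,p).round() for p in [(478,-135,117),(449,-117,117),(505,-158,117)]])
E
```

```text
t6.95 pos [ 469.9 -127.9  314.5] tilt 31.9 dir 3.5  y-yaw -87.40 y-slope -0.5 F [ 0.7 -0.3  0.2] w 1.002 gf 0.0 q [-0.74 -0.14  1.82  0.44  1.09  0.65]
[ 437.4929606  -130.88018384  491.75115894]
[array([289., 266.]), array([272., 291.]), array([309., 244.])]
```

View pics/w1.png

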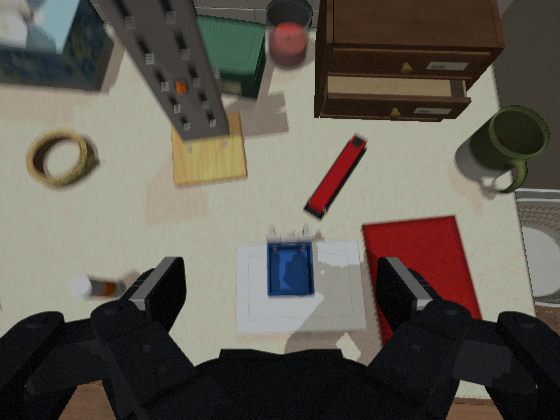

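The wrist view shows the cup rim at about (267,243)-(313,296), with the hooks pointing up the image at (290,233). The latch is at (181,87) and the foot's front corners are at (174,186) and (246,179).

```bash
python3 - <<'E'
from h import *
np.set_printoptions(precision=1,suppress=True)
c=load("w1.npz");s=load("scene0.npz");d=load("side0.npz")
k=blob(c,(105,110,40),(125,255,255),(250,225,330,310))
r=cv2.minAreaRect(k);b=cv2.boxPoints(r);print(r)
for p in b: print(p,plane(c,p,117)) 
print("centre rim",plane(c,r[0],117))
for p in cv2.approxPolyDP(cv2.convexHull(k),3,True).reshape(-1,2): print("poly",p,plane(c,p,117),plane(c,p,67))
# organiser
o=blob(c,(3,140,80),(18,255,255),(165,70,200,105)); M=cv2.boundingRect(o);p=(M[0]+M[2]/2-.5,M[1]+M[3]/2-.5)
print("latch px",M,tri(c,p,s,(247.5,207)),tri(c,p,d,(240.5,231.5)))
print("foot",plane(c,(174,186),12),plane(c,(246,179),12))
print("glue top",plane(c,(78,286),92))
E
```

```text
((289.79888916015625, 268.462890625), (52.150146484375, 45.60995864868164), 88.36341857910156)
[266.3 243. ] [ 504.  -107.4  117. ]
[311.8 241.7] [ 508.  -161.3  117. ]
[313.3 293.9] [ 448.4 -164.2  117. ]
[267.7 295.2] [ 444.6 -112.7  117. ]
centre rim [ 475.6 -136.5  117. ]
poly [310 242] [ 507.6 -159.2  117. ] [ 517.  -162.9   67. ]
poly [313 293] [ 449.3 -163.8  117. ] [ 450.9 -168.2   67. ]
poly [269 295] [ 444.8 -114.1  117. ] [ 445.8 -111.8   67. ]
poly [267 244] [ 502.9 -108.4  117. ] [ 511.6 -105.4   67. ]
latch px (176, 81, 11, 13) [693.4  10.2 149.5] [694.2  10.9 148. ]
foot [608.2  52.6  12. ] [625.2 -62.   12. ]
glue top [445.  121.3  92. ]
```

```bash
python3 - <<'E'
from h import *
i=cv2.imread("pics/w1.png")
a=cv2.resize(i[220:310,240:340],None,fx=4,fy=4,interpolation=2);b=cv2.resize(i[60:200,150:250],None,fx=4,fy=4,interpolation=2)
o=np.zeros((560,800,3),np.uint8);o[:360,:400]=a;o[:,400:]=b;cv2.imwrite("pics/w1z.png",cv2.convertScaleAbs(o,alpha=1.3))
E
```

```text
(no output)
```

View pics/w1z.png

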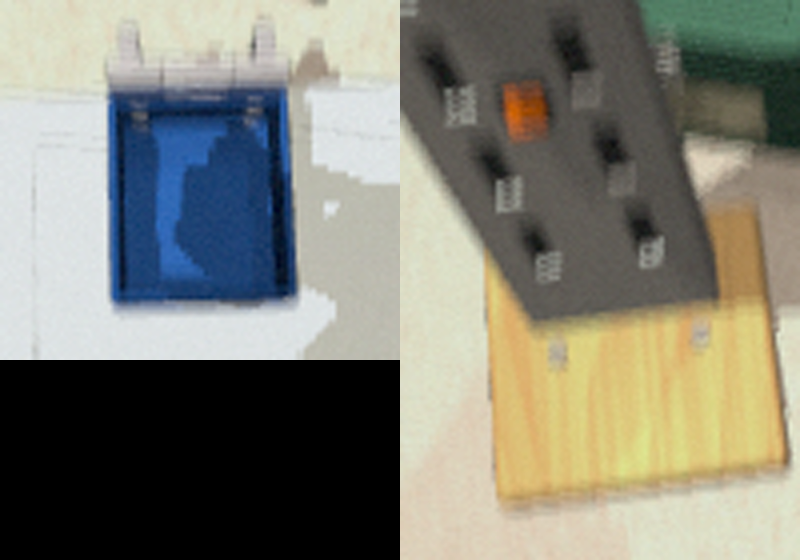

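```bash
python3 -m handwheel '[[[-1,0.13,-0.08,-0.6,0.13],[-1,0.12,-0.08,-0.7,0.13],[-1,0,0,-0.7,0],[-1,0,0,-0.7,0],[-1,0,0,-0.7,0],[-1,0,0,-0.5,0],[-1,0,0,0,0]]]' 30 >/dev/null; python3 st.py
```

```text
t7.70 pos [ 482.4 -135.1  118. ] tilt 31.6 dir 5.9  y-yaw -85.45 y-slope -0.8 F [ 0.2  0.4 -0.1] w 0.999 gf 0.0 q [-0.74  0.15  2.1   0.72  0.64  0.22]
```

```bash
python3 -m handwheel '[[[-1,0,0,-0.4,0],[-1,0,0,-0.4,0],[-1,0,0,0,0],[1,0,0,0,0],[1,0,0,0,0],[1,0,0,0,0],[1,0,0,0,0],[1,0,0,0,0],[1,0,0,0,0],[1,0,0,0,0]]]' 35 ; python3 st.py
```

```text
time_s: 8.7
eef_pos: [484.2, -136.4, 82.3]
ee_rot: [-0.015, 0.961, 0.037, 0.274]
force: [-3.4, 0.1, 7.6]
grip_width: 0.621
grip_force: 35.5
t8.70 pos [ 484.2 -136.4   82.3] tilt 31.9 dir 5.4  y-yaw -85.40 y-slope -0.5 F [-3.4  0.1  7.6] w 0.621 gf 35.5 q [-0.74  0.22  2.13  0.85  0.55  0.07]
```

```bash
python3 -m handwheel '[[[1,0,0,0.2,0],[1,0,0,0.5,0],[1,0,0,0.6,0],[1,0,0,0.6,0],[1,0.3,0.3,0.1,0.1],[1,0.4,0.45,0,0.2],[1,0.4,0.45,0,0.26],[1,0.4,0.45,0,0],[1,0.4,0.45,0,0],[1,0.4,0.4,0,0]]]' 60 ; python3 -m handwheel '[[[1,0.2,0.14,-0.3,0],[1,0,0,-0.4,0],[1,0,0,-0.2,0],[1,0,0,0,0]]]'>/dev/null; python3 - <<'E'
from st import *
show()
from rig import optics
for n in ("wrist","side","scene"):
    c=optics.capture(n);np.savez(f"{n}2.npz",**c);cv2.imwrite(f"pics/{n}2.png",c["img"])
E
```

```text
time_s: 9.7
eef_pos: [599.1, -9.7, 181.4]
ee_rot: [-0.027, 0.959, 0.075, 0.273]
force: [0.4, -0.4, -2.0]
grip_width: 0.61
grip_force: 65.3
t10.10 pos [607.8  -3.9 134.7] tilt 31.7 dir 10.2  y-yaw -80.94 y-slope -0.7 F [-0.8  0.1 -1.4] w 0.614 gf 65.2 q [-0.32  0.31  1.82  0.49  0.56  0.74]
```

View pics/wrist2.png

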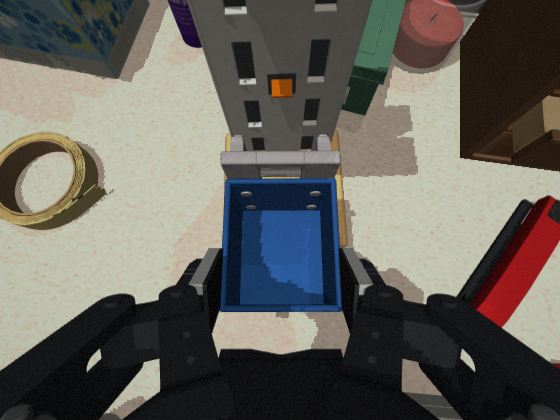

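The wrist view shows the cup held square with its bracket top at x 222-340 (centre about 281). The latch is at (282,88), and the two slots beside it end near row 80 at columns 245 and 317.

```bash
python3 - <<'E'
from h import *
np.set_printoptions(precision=1,suppress=True,linewidth=250)
c=load("wrist2.npz");g=cv2.cvtColor(c["img"],6).astype(int)
for x in (242,245,248,313,316,319): print(x,"rows66-90",g[66:91,x])
for y in (50,60,70): print(y,"cols228-260",g[y,226:262],"cols302-334",g[y,302:336])
print("row160",g[160,212:232],g[160,330:350]); print("col281 rows140-185",g[140:185,260]); print("hooks row146",g[146,225:250],g[146,312:335])
o=blob(c,(3,140,80),(18,255,255),(260,70,300,105));print(cv2.boundingRect(o))
E
```

```text
242 rows66-90 [ 26  28  27  19  26  28  25  28  24  32  28  27  68 142 191 192 195 197 142  84  72  72  72  80  83]
245 rows66-90 [ 27  26  24  27  28  23  22  30  23  26  21  26  78 123 129 130 127 182 135  83  73  71  74  72  75]
248 rows66-90 [ 26  20  23  24  29  23  26  27  22  26  27  27  90 126 164 196 194 190 121  86  84  84  80  75  70]
313 rows66-90 [ 28  25  28  28  24  26  24  24  27  28  91 125 130 127 129 127  91  73  73  74  70  73  76  71  72]
316 rows66-90 [ 26  27  23  27  22  22  27  21  28  23  91 123 129 129 130 126  90  75  73  75  76  73  75  73  73]
319 rows66-90 [ 29  26  22  28  31  32  30  24  24  35  99 126 131 129 130 121  86  73  74  74  71  74  73  72  73]
50 cols228-260 [79 82 80 80 81 81 63 48 23 28 28 28 28 26 27 29 26 25 24 28 18 28 22 20 24 31 79 84 83 84 83 83 82 82 81 84] cols302-334 [75 71 74 72 74 72 71 71 51 26 24 27 24 21 21 31 26 27 20 20 25 25 29 24 26 28 49 60 73 71 74 74 72 74]
60 cols228-260 [79 81 80 82 82 82 83 80 66 51 27 27 29 28 23 27 24 26 28 25 25 27 29 24 22 25 31 64 79 81 81 82 83 77 80 79] cols302-334 [72 72 74 72 74 75 74 48 2
[... 217 characters left out ...]
0 72 73 72 73 72 50 27 24 24 26 24 25 25 22 29 28 31 27 30 27 23 34 60 69 75 74 73 74 69 74 75 73 74]
row160 [192 188 191 193 194 196 194 191 156 144 164 162 161 158 157 158 162 163 162 160] [158 160 158 159 159 172 168 172 173 153  96 129 129 130 135 136 141 133 131 134]
col281 rows140-185 [ 28  28  27  24  29  28  26  26  23  26  86 120 151 154 156 157 158 160 161 160 161 160 146 129  76  55  55  67  69  65  66  72  79  73  67  77  55  44  43  58  78  74  68  48  30]
hooks row146 [130 157 169 179 174 153 148 150 149 149 148 152 149 147 148 146 147 146  68  44  58  84  88  84  84] [ 64  76  74  63  60 105 147 148 148 149 145 146 147 146 146 148 146 148 150 123 122 124 124]
(271, 79, 21, 19)
```

```bash
python3 - <<'E'
from h import *
np.set_printoptions(precision=1,suppress=True,linewidth=250)
c=load("wrist2.npz");s=load("scene2.npz");d=load("side2.npz")
L=plane(c,(247.2,84.3),152);R=plane(c,(315,82),152);print(L,R,"width",np.linalg.norm(L-R))
y=(L-R)/np.linalg.norm(L-R);M=(L+R)/2;x=np.array([y[1],-y[0],0]);print("slots",M,"yaw",np.degrees(np.arctan2(x[1],x[0])))
for p in ((219.8,150.5),(339.8,150.5),(279.8,150.5)):print("plate rear top",plane(c,p,185.4))
hk=plane(c,(279.8,150.5),185.4)
print("hooks in org", (hk-M)@x,(hk-M)@y)
lat=(281,88)
print([cv2.boundingRect(blob(k,(3,140,60),(18,255,255),b)) for k,b in((s,(240,198,256,216)),(d,(234,224,250,240)))])
print(tri(c,lat,s,(247.5,207)),tri(c,lat,d,(240.5,231.5)))
E
python3 st.py
```

```text
[694.4  30.1 152. ] [702.   -9.2 152. ] width 39.9957758957493
slots [698.2  10.4 152. ] yaw 10.918478626573608
plate rear top [634.6  27.  185.4]
plate rear top [642.7 -24.7 185.4]
plate rear top [638.7   1.1 185.4]
hooks in org -60.242367629080206 2.1249479927866646
[(245, 204, 4, 5), (239, 229, 4, 5)]
[694.6  10.1 150.1] [695.9  10.2 148.4]
t10.25 pos [608.9  -4.4 136.9] tilt 31.9 dir 10.0  y-yaw -80.96 y-slope -0.6 F [-0.3  0.2 -1.4] w 0.613 gf 65.2 q [-0.32  0.31  1.82  0.49  0.56  0.74]
```

```bash
python3 - <<'E'
from h import *
np.set_printoptions(precision=1,suppress=True,linewidth=250)
c=load("wrist2.npz");h=cv2.cvtColor(c["img"],cv2.COLOR_BGR2HSV)
m=cv2.inRange(h,(105,110,40),(125,255,255))
for y in (185,195,205,215,230,290,300,306,309):
    xs=np.where(m[y,200:360])[0]+200; print(y,xs.min(),xs.max(),end=" ")
    for z in (165,169,173): print(z,"%.1f"%np.linalg.norm(plane(c,(xs.min()-.5,y),z)-plane(c,(xs.max()+.5,y),z)),end=" ")
    print()
for x in (240,280,320):
    ys=np.where(m[170:330,x])[0]+170; print(x,ys.min(),ys.max(),[round(float(np.linalg.norm(plane(c,(x,ys.min()-.5),z)-plane(c,(x,ys.max()+.5),z))),1) for z in (165,169,173)])
E
```

```text
185 226 335 165 53.9 169 52.4 173 51.0 
195 225 336 165 54.4 169 52.9 173 51.4 
205 224 336 165 54.4 169 52.9 173 51.4 
215 224 337 165 54.3 169 52.9 173 51.4 
230 223 338 165 54.6 169 53.1 173 51.6 
290 221 340 165 53.6 169 52.1 173 50.6 
300 221 341 165 53.5 169 52.1 173 50.6 
306 220 341 165 53.7 169 52.3 173 50.8 
309 220 342 165 54.0 169 52.5 173 51.1 
240 179 311 [62.5, 60.8, 59.1]
280 179 311 [62.4, 60.7, 59.0]
320 178 311 [62.9, 61.2, 59.4]
```

```bash
python3 -m handwheel '[[[1,0.28,0.04,0.02,0.1],[1,0.28,0.04,0.02,0.09],[1,0.27,0.04,0,0],[1,0,0,0,0],[1,0,0,0,0]]]' >/dev/null; python3 - <<'E'
from st import *
show()
from rig import optics
c=optics.capture("wrist");np.savez("wrist3.npz",**c)
cv2.imwrite("pics/w3.png",cv2.resize(c["img"][30:230,180:380],None,fx=3,fy=3,interpolation=2))
h=cv2.cvtColor(c["img"],cv2.COLOR_BGR2HSV)
m=cv2.inRange(h,(105,110,40),(125,255,255))
for y in (205,215,300,306):
    xs=np.where(m[y,200:360])[0]+200; print(y,xs.min(),xs.max(),[round(float(np.linalg.norm(plane(c,(xs.min()-.5,y),z)-plane(c,(xs.max()+.5,y),z))),1) for z in (165,169,173)])
show()
E
```

```text
t10.75 pos [649.8   1.9 138.1] tilt 31.8 dir 11.6  y-yaw -79.41 y-slope -0.6 F [-0.4 -0.6 -2.3] w 0.608 gf 65.2 q [-0.29  0.39  1.7   0.45  0.6   0.78]
205 225 336 [55.1, 53.7, 52.2]
215 224 337 [55.6, 54.1, 52.7]
300 221 341 [54.8, 53.3, 51.8]
306 220 341 [54.9, 53.5, 52.0]
t10.80 pos [649.6   2.  138. ] tilt 31.8 dir 11.6  y-yaw -79.41 y-slope -0.6 F [-0.2  0.1 -2.6] w 0.609 gf 65.2 q [-0.29  0.39  1.7   0.45  0.6   0.78]
```

View pics/w3.png

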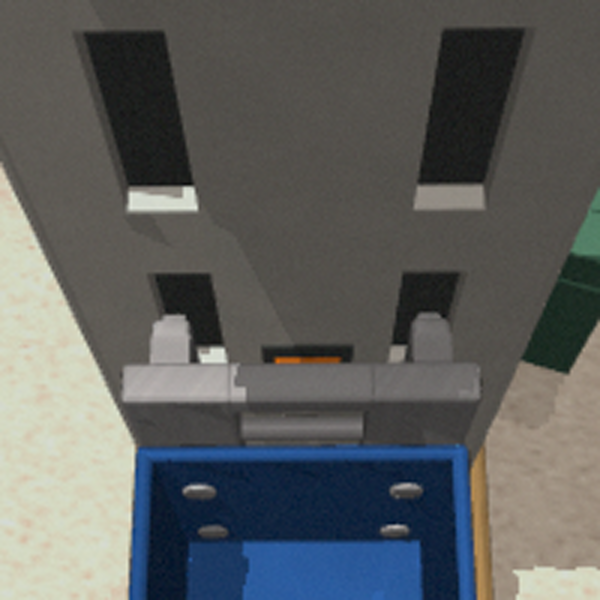

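The close view has the hooks in line with the slots: hooks' midpoint at crop column 301, slots' midpoint at 307. That puts the cup about 1.2 mm too far to +y. Yaw is parallel.

```bash
python3 - <<'E'
from h import *
np.set_printoptions(precision=1,suppress=True)
c=load("wrist3.npz");M=np.array([698.2,10.4,152]);a=np.radians(10.5);B=np.array([[np.cos(a),np.sin(a),0],[-np.sin(a),np.cos(a),0],[0,0,1]])
o=B@(-c["R"].T@c["t"]-M)
def at(p,X):
    p=(p[0]/3+180-1/3,p[1]/3+30-1/3);d=B@c["R"].T@np.linalg.inv(c["K"])@np.array([*p,1]);return o+d*(X-o[0])/d[0]
print("cam",o)
for n,p,X in (("slot top L",(181,273),0),("slot top R",(431,273),0),("slot low Linner",(228,362),0),("slot low Rinner",(388,362),0),("upper row low L",(163,211),0),("upper row low R",(450,210),0),
 ("hook end",(172,316),-5.7),("hook end",(172,316),-7.7),("hook R",(432,314),-5.7),("plate rear top L",(124,365),-17.2),("R",(480,364),-17.2),("R",(480,364),-15.2)): print(n,at(p,X))
E
```

```text
cam [-81.4  -1.1 163.4]
slot top L [ 0.  19.4 31.8]
slot top R [  0.  -19.5  31.6]
slot low Linner [ 0.  14.7  1.2]
slot low Rinner [  0.  -15.1   1.1]
upper row low L [ 0.  19.9 47.7]
upper row low R [  0.  -20.3  47.7]
hook end [-5.7 21.1 28.5]
hook end [-7.7 20.5 32.1]
hook R [ -5.7 -19.8  29. ]
plate rear top L [-17.2  26.8  34.6]
R [-17.2 -25.8  34.7]
R [-15.2 -26.6  30.7]
```

```bash
python3 -m handwheel '[[[1,0.08,0.007,0,0],[1,0.08,0.012,0,0],[1,0,0,0,0]]]' >/dev/null; python3 st.py; python3 -m handwheel '[[[1,0.08,0.014,0,0],[1,0.08,0.014,0,0],[1,0,0,0,0],[1,0,0,0,0]]]' >/dev/null; python3 st.py
```

```text
t11.10 pos [658.4   3.  137.8] tilt 31.8 dir 11.6  y-yaw -79.42 y-slope -0.6 F [-0.1 -0.2 -1.9] w 0.610 gf 65.2 q [-0.28  0.41  1.68  0.44  0.6   0.8 ]
t11.50 pos [666.1   4.5 137.6] tilt 31.8 dir 11.6  y-yaw -79.41 y-slope -0.6 F [-0.5  0.3 -2.5] w 0.614 gf 65.3 q [-0.27  0.42  1.65  0.44  0.61  0.81]
```

```bash
python3 -m handwheel '[[[1,0.02,0.004,0,0],[1,0,0,0,0],[1,0,0,0,0]]]' >/dev/null; python3 st.py; python3 -m handwheel '[[[1,0.02,0.004,0,0],[1,0,0,0,0],[1,0,0,0,0]]]' >/dev/null; python3 st.py
```

```text
t11.80 pos [666.4   4.6 137.2] tilt 31.7 dir 11.7  y-yaw -79.40 y-slope -0.7 F [-5.5 -1.4 -1.1] w 0.611 gf 65.5 q [-0.27  0.42  1.65  0.43  0.61  0.82]
t12.10 pos [666.4   4.8 136.7] tilt 31.6 dir 11.7  y-yaw -79.38 y-slope -0.7 F [-15.2  -3.2   1.8] w 0.616 gf 66.4 q [-0.27  0.43  1.65  0.43  0.61  0.82]
```

Contact came at the expected depth, so the bracket is against the face with the hooks through. I'll ease off slightly and go down.

```bash
python3 -m handwheel '[[[1,-0.025,-0.005,0,0],[1,0,0,-0.08,0],[1,0,0,-0.08,0],[1,0,0,0,0],[1,0,0,0,0]]]' 90 >/dev/null; python3 st.py; python3 -m handwheel '[[[1,0,0,-0.06,0],[1,0,0,0,0],[1,0,0,0,0]]]' >/dev/null; python3 st.py;  python3 -m handwheel '[[[1,0,0,-0.06,0],[1,0,0,0,0],[1,0,0,0,0]]]' >/dev/null; python3 st.py
```

```text
t12.60 pos [666.3   4.6 129.1] tilt 31.7 dir 11.7  y-yaw -79.40 y-slope -0.7 F [-4.  -1.8 -2.4] w 0.608 gf 93.9 q [-0.27  0.43  1.66  0.45  0.59  0.8 ]
t12.90 pos [666.4   4.6 126.5] tilt 31.7 dir 11.6  y-yaw -79.40 y-slope -0.6 F [-6.5 -1.8 -0.1] w 0.603 gf 94.2 q [-0.27  0.44  1.66  0.45  0.59  0.8 ]
t13.20 pos [666.4   4.6 123.6] tilt 31.7 dir 11.6  y-yaw -79.40 y-slope -0.6 F [-8.6 -2.4  0.9] w 0.601 gf 94.2 q [-0.27  0.44  1.66  0.45  0.58  0.79]
```

```bash
python3 -m handwheel '[[[1,0,0,-0.06,0],[1,0,0,0,0],[1,0,0,0,0]]]' >/dev/null; python3 st.py; python3 -m handwheel '[[[1,0,0,-0.06,0],[1,0,0,0,0],[1,0,0,0,0]]]' >/dev/null; python3 st.py;  python3 -m handwheel '[[[1,0,0,-0.05,0],[1,0,0,0,0],[1,0,0,0,0]]]' >/dev/null; python3 st.py
```

```text
t13.50 pos [666.3   4.6 120.2] tilt 31.7 dir 11.7  y-yaw -79.39 y-slope -0.6 F [-5.2 -1.8 -1.6] w 0.600 gf 93.9 q [-0.27  0.45  1.67  0.46  0.57  0.79]
t13.80 pos [666.1   4.7 116.8] tilt 31.7 dir 11.7  y-yaw -79.39 y-slope -0.7 F [-4.7 -1.4 -5.3] w 0.603 gf 93.9 q [-0.27  0.45  1.67  0.46  0.57  0.78]
t14.10 pos [666.3   4.7 114.8] tilt 31.7 dir 11.7  y-yaw -79.40 y-slope -0.7 F [-7.  -1.1 -1.6] w 0.608 gf 94.1 q [-0.27  0.45  1.67  0.47  0.56  0.78]
```

```bash
python3 -m handwheel '[[[1,0,0,-0.05,0],[1,0,0,0,0],[1,0,0,0,0]]]' >/dev/null; python3 st.py; python3 -m handwheel '[[[1,0,0,-0.05,0],[1,0,0,0,0],[1,0,0,0,0]]]' >/dev/null; python3 st.py
```

```text
t14.40 pos [666.4   4.6 114.3] tilt 31.8 dir 11.6  y-yaw -79.37 y-slope -0.6 F [-22.   -1.8  14.6] w 0.607 gf 96.6 q [-0.27  0.45  1.67  0.47  0.56  0.77]
t14.70 pos [666.3   4.5 113.7] tilt 31.9 dir 11.6  y-yaw -79.33 y-slope -0.6 F [-39.3  -4.6  31.4] w 0.603 gf 99.3 q [-0.27  0.45  1.68  0.48  0.56  0.77]
```

```bash
python3 - <<'E'
from st import *
from rig import optics
np.set_printoptions(precision=1,suppress=True)
c=optics.capture("wrist");np.savez("wrist4.npz",**c)
h=cv2.cvtColor(c["img"],cv2.COLOR_BGR2HSV);m=cv2.inRange(h,(105,110,40),(125,255,255))
for y in (205,215,300,306):
    xs=np.where(m[y,200:360])[0]+200; print(y,xs.min(),xs.max(),[round(float(np.linalg.norm(plane(c,(xs.min()-.5,y),z)-plane(c,(xs.max()+.5,y),z))),1) for z in (144,148,152)])
o=cv2.inRange(h,(3,140,80),(18,255,255));o[:, :260]=0;o[:,300:]=0;ys,xs=np.where(o[60:200]);print("orange",len(ys),(ys.min()+60,ys.max()+60,xs.min(),xs.max()) if len(ys) else 0)
g=cv2.cvtColor(c["img"],6);print(g[100:185,245].tolist());print(g[100:185,281].tolist())
E
```

```text
205 224 337 [54.9, 53.4, 51.9]
215 224 337 [54.4, 52.9, 51.4]
300 221 340 [53.1, 51.6, 50.2]
306 221 340 [52.8, 51.4, 49.9]
orange 250 (np.int64(167), np.int64(176), np.int64(268), np.int64(293))
[84, 81, 83, 84, 84, 81, 93, 93, 92, 92, 93, 93, 95, 92, 93, 93, 95, 94, 98, 94, 94, 94, 96, 93, 98, 96, 94, 95, 95, 95, 95, 94, 94, 96, 96, 87, 86, 92, 95, 95, 80, 66, 66, 44, 46, 43, 43, 50, 53, 52, 54, 131, 167, 168, 172, 173, 175, 181, 181, 187, 189, 188, 173, 155, 94, 65, 64, 62, 63, 71, 71, 72, 75, 74, 73, 71, 74, 74, 66, 67, 91, 86, 74, 53, 32]
[84, 85, 84, 83, 83, 85, 83, 85, 85, 85, 85, 82, 83, 84, 83, 84, 85, 81, 85, 84, 86, 83, 86, 84, 86, 84, 83, 85, 85, 83, 83, 86, 83, 85, 83, 85, 84, 84, 85, 84, 85, 84, 83, 85, 85, 85, 86, 87, 85, 86, 84, 97, 111, 110, 113, 114, 113, 116, 115, 116, 115, 115, 107, 101, 71, 62, 61, 73, 92, 93, 93, 93, 96, 93, 128, 102, 81, 85, 71, 72, 87, 82, 73, 51, 38]
```

Hard stop at 31 N after about 23 mm of travel. Relax, then a gentle upward tug to check the latch.

```bash
python3 -m handwheel '[[[1,-0.02,0,0.04,0],[1,0,0,0,0],[1,0,0,0,0]]]' >/dev/null; python3 st.py; python3 -m handwheel '[[[1,0,0,0.05,0],[1,0,0,0,0],[1,0,0,0,0]]]' >/dev/null; python3 st.py; python3 -m handwheel '[[[1,0,0,0.03,0],[1,0,0,0,0],[1,0,0,0,0]]]' >/dev/null; python3 st.py
```

```text
t15.05 pos [666.5   4.3 114.4] tilt 32.0 dir 11.5  y-yaw -79.41 y-slope -0.5 F [-15.4  -2.6  12. ] w 0.605 gf 95.9 q [-0.27  0.45  1.68  0.47  0.56  0.77]
t15.35 pos [666.2   4.5 114.9] tilt 31.8 dir 11.5  y-yaw -79.42 y-slope -0.6 F [ 0.1  0.  -1.4] w 0.607 gf 93.9 q [-0.27  0.45  1.67  0.47  0.56  0.77]
t15.65 pos [665.9   4.6 116.1] tilt 31.8 dir 11.6  y-yaw -79.41 y-slope -0.6 F [-0.2  0.4 -1.4] w 0.604 gf 93.9 q [-0.27  0.45  1.67  0.47  0.56  0.78]
```

```bash
python3 -m handwheel '[[[1,0,0,0.03,0],[1,0,0,0,0],[1,0,0,0,0]]]' >/dev/null; python3 st.py; python3 -m handwheel '[[[1,0,0,0.02,0],[1,0,0,0,0],[1,0,0,0,0]]]' >/dev/null; python3 st.py
```

```text
t15.95 pos [665.4   4.7 117.1] tilt 31.7 dir 11.7  y-yaw -79.40 y-slope -0.7 F [-0.4  0.3 -5.2] w 0.599 gf 94.2 q [-0.27  0.45  1.67  0.47  0.57  0.78]
t16.25 pos [665.3   4.7 117.8] tilt 31.7 dir 11.7  y-yaw -79.39 y-slope -0.7 F [ 0.3  0.2 -8.6] w 0.600 gf 94.9 q [-0.27  0.45  1.67  0.46  0.57  0.78]
```

The tug meets resistance after about 1.5 mm of play, so the latch is over the rod. Settle the cup down, release, and back out along the tool axis.

```bash
python3 -m handwheel '[[[1,0,0,-0.05,0],[1,0.01,0,-0.02,0],[1,0,0,0,0],[-1,0,0,0,0],[-1,0,0,0,0],[-1,0,0,0,0],[-1,0,0,0,0],[-1,0,0,0,0]]]' >/dev/null; python3 st.py; python3 -m handwheel '[[[-1,-0.25,-0.05,0.3,0],[-1,-0.5,-0.1,0.7,0],[-1,-0.6,0,0.7,0],[-1,-0.6,0.2,0.4,0],[-1,-0.6,0.2,0.4,0],[-1,0,0,0,0]]]' >/dev/null; python3 - <<'E'
from st import *
show()
from rig import optics
c=optics.capture("wrist");np.savez("wrist5.npz",**c)
cv2.imwrite("pics/w5.png",c["img"])
print([proj(c,p).round() for p in [(446,121,92),(698,10.4,152)]])
E
```

```text
t17.05 pos [666.5   4.5 115.4] tilt 31.8 dir 11.6  y-yaw -79.42 y-slope -0.6 F [-0.5  0.4  0.1] w 0.998 gf 0.0 q [-0.27  0.45  1.67  0.47  0.56  0.77]
t17.65 pos [537.6  17.8 243.4] tilt 32.0 dir 11.4  y-yaw -79.37 y-slope -0.5 F [ 0.3 -0.5  0.1] w 0.998 gf 0.0 q [-0.33  0.02  1.86  0.38  0.8   0.85]
[array([158., 345.]), array([320., 101.])]
```

View pics/w5.png

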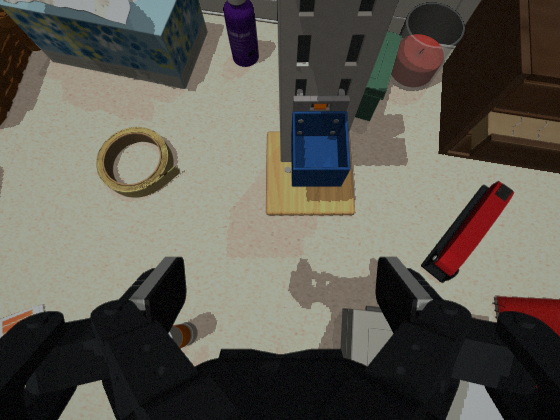

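The cup hangs on the upright with its rim centred near (320,145). The orange latch shows in the bracket window at (320,105). The glue is at (182,333), partly behind a finger, so I'll move above it.

```bash
python3 -m handwheel '[[[-1,-0.57,0.7,0.1,0],[-1,-0.57,0.7,0.1,0],[-1,-0.56,0.66,0.1,0],[-1,0,0,0,0]]]' >/dev/null; python3 - <<'E'
from st import *
show()
from rig import optics
np.set_printoptions(precision=1,suppress=True)
c=optics.capture("wrist");np.savez("wrist6.npz",**c); s=load("scene2.npz");d=load("side2.npz")
print("cam",-c["R"].T@c["t"],"expect",proj(c,(446,122,92)),proj(c,(446,122,0)))
h=cv2.cvtColor(c["img"],cv2.COLOR_BGR2HSV)
o=blob(c,(3,140,80),(18,255,255),(190,180,370,345));print("orange",cv2.boundingRect(o))
x,y,w,hh=cv2.boundingRect(o);p=(x+w/2-.5,y+hh/2-.5)
print(tri(c,p,s,(302.5,320)),tri(c,p,d,(319.5,318.5)))
e=proj(c,(446,122,92)).astype(int)
g=cv2.cvtColor(c["img"],6)
for r in range(e[1]-30,e[1]+60,8): print(r,g[r,e[0]-44:e[0]+44:2].tolist())
E
```

```text
t18.10 pos [452.1 122.9 255.2] tilt 31.8 dir 11.9  y-yaw -79.16 y-slope -0.6 F [ 0.6 -0.  -0.8] w 0.998 gf 0.0 q [-0.08 -0.17  2.    0.21  0.78  1.2 ]
cam [420.7 115.2 432.5] expect [282.3 276. ] [282.6 281.4]Traceback (most recent call last):
  File "<stdin>", line 8, in <module>
  File "h.py", line 15, in blob
    cs,_=cv2.findContours(m,0,2); return max(cs,key=cv2.contourArea).reshape(-1,2)
                                         ~~~^^^^^^^^^^^^^^^^^^^^^^^^
ValueError: max() iterable argument is empty
```

```bash
python3 - <<'E'
from st import *
np.set_printoptions(precision=1,suppress=True)
c=load("wrist6.npz")
g=cv2.medianBlur(cv2.cvtColor(c["img"],6),3)[215:340,210:360]
C=cv2.HoughCircles(g,cv2.HOUGH_GRADIENT,1,15,param1=60,param2=10,minRadius=10,maxRadius=18)
for x,y,r in C[0][:5]: print(x+210,y+215,r,plane(c,(x+210,y+215),92))
h=cv2.cvtColor(c["img"],cv2.COLOR_BGR2HSV)
for r in range(256,300,4): print(r,h[r,255:312:2,1].tolist())
E
```

```text
282.5 273.5 12.7 [448.5 122.2  92. ]
256 [36, 27, 25, 27, 28, 28, 31, 29, 17, 15, 31, 36, 34, 28, 29, 29, 22, 31, 29, 28, 26, 28, 33, 27, 29, 27, 26, 26, 28]
260 [29, 25, 30, 29, 29, 27, 33, 28, 27, 27, 34, 36, 28, 30, 24, 17, 27, 38, 27, 29, 28, 30, 29, 42, 49, 49, 51, 50, 29]
264 [27, 20, 27, 27, 24, 28, 28, 29, 27, 25, 9, 7, 7, 4, 30, 25, 31, 27, 24, 49, 44, 45, 51, 52, 54, 58, 51, 52, 49]
268 [28, 26, 29, 29, 28, 34, 29, 27, 22, 7, 7, 8, 7, 25, 25, 29, 29, 30, 31, 25, 46, 49, 46, 51, 45, 47, 49, 51, 48]
272 [29, 30, 33, 26, 24, 33, 26, 29, 7, 10, 3, 5, 5, 29, 29, 29, 27, 27, 28, 28, 32, 50, 53, 51, 48, 51, 53, 53, 48]
276 [31, 33, 29, 33, 29, 28, 28, 28, 5, 5, 30, 31, 27, 29, 27, 29, 27, 29, 27, 30, 31, 45, 51, 48, 54, 55, 48, 51, 46]
280 [25, 20, 30, 34, 27, 25, 26, 19, 27, 17, 30, 30, 27, 29, 25, 27, 25, 27, 26, 31, 44, 52, 55, 55, 52, 52, 51, 53, 47]
284 [27, 25, 29, 31, 29, 29, 26, 38, 41, 50, 40, 28, 29, 30, 29, 29, 29, 26, 32, 43, 46, 50, 50, 49, 51, 53, 45, 56, 52]
288 [29, 31, 28, 33, 29, 40, 45, 45, 49, 45, 36, 34, 65, 164, 150, 157, 93, 44, 43, 47, 48, 51, 51, 42, 48, 53, 47, 45, 53]
292 [30, 29, 53, 33, 41, 48, 45, 33, 42, 39, 39, 42, 40, 47, 49, 42, 34, 30, 29, 26, 52, 49, 51, 45, 49, 45, 50, 42, 46]
296 [24, 26, 29, 26, 37, 45, 55, 47, 44, 39, 39, 42, 52, 47, 51, 47, 41, 29, 28, 33, 26, 26, 52, 53, 50, 51, 51, 58, 53]
```

```bash
python3 -m handwheel '[[[-1,0.17,0.03,-0.5,0],[-1,0,0,-0.8,0],[-1,0,0,-0.8,0],[-1,0,0,-0.8,0],[-1,0,0,-0.6,0],[-1,0,0,-0.4,0],[-1,0,0,0,0]]]' 30 >/dev/null; python3 st.py; python3 -m handwheel '[[[-1,0,0,-0.06,0],[-1,0,0,0,0],[1,0,0,0,0],[1,0,0,0,0],[1,0,0,0,0],[1,0,0,0,0],[1,0,0,0,0],[1,0,0,0,0],[1,0,0,0,0],[1,0,0,0,0]]]' 30 >/dev/null; python3 st.py
```

```text
t18.85 pos [461.5 120.6  56.9] tilt 31.4 dir 11.6  y-yaw -79.54 y-slope -0.7 F [-0.1  0.8  0.6] w 0.996 gf 0.0 q [-0.08  0.21  2.25  0.79  0.21  0.57]
t19.85 pos [462.6 121.6  57.4] tilt 31.8 dir 11.6  y-yaw -79.41 y-slope -0.6 F [-1.2  1.8  5.4] w 0.304 gf 29.9 q [-0.08  0.21  2.26  0.83  0.2   0.53]
```

```bash
python3 -m handwheel '[[[1,0,0,0.2,0],[1,0,0,0.6,0],[1,0,0,0.8,0],[1,0,0,0.8,0],[1,0,0,0.8,0],[1,0,0,0,0]]]' 40 >/dev/null; python3 - <<'E'
from st import *
from rig import optics
np.set_printoptions(precision=1,suppress=True)
show()
for n in("wrist","scene","side"):
    c=optics.capture(n);np.savez(n+"7.npz",**c)
c=load("wrist7.npz");S=ctrl.sense();T=S["eef_pos"]
print("expected top",proj(c,T+np.array([-14,.6,34.6])))
g=cv2.medianBlur(cv2.cvtColor(c["img"],6),3)[200:400,200:360]
C=cv2.HoughCircles(g,cv2.HOUGH_GRADIENT,1,15,param1=60,param2=12,minRadius=16,maxRadius=45)
for x,y,r in C[0][:4]: print(x+200,y+200,r,plane(c,(x+200,y+200),T[2]+34.6)-T)
# verticality: orange band in scene / side
a,b=load("scene7.npz"),load("side7.npz")
for k,n in((a,"scene"),(b,"side")):
    e=proj(k,T+np.array([-14,.6,-10])).astype(int)
    o=blob(k,(3,120,70),(20,255,255),(e[0]-25,e[1]-30,e[0]+25,e[1]+30)); r=cv2.minAreaRect(o);print(n,e,r,"vertical dir",proj(k,T+np.array([-14,.6,34]))-proj(k,T+np.array([-14,.6,-57])))
E
```

```text
t20.45 pos [464.1 121.5 221.8] tilt 32.3 dir 11.4  y-yaw -79.40 y-slope -0.5 F [ 1.  -0.3 -1.2] w 0.304 gf 39.4 q [-0.1 -0.1  2.   0.2  0.7  1.2]
expected top [272.3 265. ]
281.5 259.5 29.7 [-10.7  -3.1  34.6]
280.5 278.5 38.6 [-19.3  -4.2  34.6]
336.5 282.5 29.9 [-16.3 -29.6  34.6]
281.5 313.5 37.7 [-34.1  -7.5  34.6]
scene [304 269] ((303.5, 273.0), (8.0, 9.0), 90.0) vertical dir [  0.9 -29.7]
side [321 250] ((321.5, 253.5), (13.0, 11.0), 90.0) vertical dir [  1.3 -39.6]
```

```bash
python3 -m handwheel '[[[1,0.4,-0.23,0.1,0],[1,0.6,-0.34,0,0],[1,0.6,-0.34,0,0],[1,0.6,-0.34,0,0],[1,0.6,-0.34,0,0],[1,0.6,-0.34,0,0],[1,0.4,-0.24,0,0],[1,0,0,0,0],[1,0,0,0,0]]]' >/dev/null; python3 - <<'E'
from st import *
from rig import optics
np.set_printoptions(precision=1,suppress=True)
show();T=ctrl.sense()["eef_pos"]
c=optics.capture("wrist");np.savez("wrist8.npz",**c)
h=cv2.cvtColor(c["img"],cv2.COLOR_BGR2HSV);m=cv2.inRange(h,(105,110,40),(125,255,255))
k=blob(c,(105,110,40),(125,255,255),(180,60,400,330));print(cv2.boundingRect(k))
e=[proj(c,(698.2-.983*(36.5-u)-.182*v,10.4-.182*(36.5-u)+.983*v,148)) for u,v in((-32,27),(-32,-27),(30,27),(30,-27))];print("expect rim",e)
for y in range(120,230,15):
    xs=np.where(m[y])[0]; print(y,(xs.min(),xs.max()) if len(xs) else None)
E
```

```text
t21.50 pos [651.5  13.3 219.3] tilt 31.6 dir 11.8  y-yaw -79.41 y-slope -0.7 F [ 0.3  0.2 -1. ] w 0.301 gf 39.4 q [-0.3  0.3  1.6  0.3  0.8  0.9]
(263, 213, 68, 43)
expect rim [array([261.3, 288.9]), array([332.8, 289.1]), array([262.8, 210. ]), array([329.6, 210. ])]
120 None
135 None
150 None
165 None
180 None
195 None
210 None
225 (np.int64(263), np.int64(329))
```

```bash
python3 -m handwheel '[[[1,0.16,-0.08,0,0],[1,0.15,-0.08,0,0],[1,0,0,0,0]]]' >/dev/null; python3 st.py; python3 -m handwheel '[[[1,0,0,-0.3,0],[1,0,0,-0.3,0],[1,0,0,-0.3,0],[1,0,0,0,0],[1,0,0,0,0]]]' >/dev/null; python3 st.py
```

```text
t21.85 pos [668.5   4.7 221.7] tilt 31.8 dir 11.6  y-yaw -79.41 y-slope -0.6 F [-0.7 -0.3 -0.6] w 0.306 gf 39.4 q [-0.27  0.33  1.54  0.34  0.79  0.93]
t22.35 pos [668.    5.1 177.2] tilt 31.8 dir 11.6  y-yaw -79.40 y-slope -0.6 F [-0.   0.  -0.4] w 0.301 gf 39.4 q [-0.27  0.38  1.6   0.39  0.69  0.88]
```

```bash
python3 -m handwheel '[[[1,0,0,-0.2,0],[1,0,0,-0.1,0],[1,0,0,0,0],[1,0,0,0,0]]]' >/dev/null; python3 st.py; python3 -m handwheel '[[[1,0,0,-0.04,0],[1,0,0,0,0],[1,0,0,0,0]]]' >/dev/null; python3 st.py;python3 -m handwheel '[[[1,0,0,-0.03,0],[1,0,0,0,0],[1,0,0,0,0]]]' >/dev/null; python3 st.py
```

```text
t22.75 pos [667.9   5.1 161.8] tilt 31.8 dir 11.6  y-yaw -79.41 y-slope -0.6 F [-0.   0.3  0.2] w 0.306 gf 39.4 q [-0.27  0.4   1.62  0.4   0.66  0.86]
t23.05 pos [667.9   5.1 159.8] tilt 31.8 dir 11.6  y-yaw -79.40 y-slope -0.6 F [-0.2  0.1  0.3] w 0.298 gf 39.4 q [-0.27  0.4   1.62  0.4   0.66  0.85]
t23.35 pos [667.8   5.1 158.2] tilt 31.8 dir 11.6  y-yaw -79.40 y-slope -0.6 F [-0.4  0.2 -2.2] w 0.303 gf 39.4 q [-0.27  0.4   1.63  0.41  0.65  0.85]
```

```bash
python3 -m handwheel '[[[1,0,0,-0.03,0],[1,0,0,0,0],[1,0,0,0,0]]]' >/dev/null; python3 st.py;python3 -m handwheel '[[[1,0,0,-0.03,0],[1,0,0,0,0],[1,0,0,0,0]]]' >/dev/null; python3 st.py
```

```text
t23.65 pos [668.1   5.1 157.2] tilt 31.8 dir 11.6  y-yaw -79.41 y-slope -0.6 F [-1.3  0.5  2.5] w 0.299 gf 39.8 q [-0.27  0.4   1.63  0.41  0.65  0.85]
t23.95 pos [668.8   5.  157. ] tilt 32.0 dir 11.5  y-yaw -79.42 y-slope -0.6 F [-1.4  0.9  8.6] w 0.300 gf 40.4 q [-0.27  0.4   1.63  0.41  0.65  0.85]
```

The stick is resting on the cup floor. Relax, open, and back out along the tool axis.

```bash
python3 -m handwheel '[[[1,0,0,0.03,0],[1,0,0,0,0],[0,0,0,0,0],[0,0,0,0,0],[-1,0,0,0,0],[-1,0,0,0,0],[-1,0,0,0,0],[-1,0,0,0,0]]]' >/dev/null; python3 st.py; python3 -m handwheel '[[[-1,-0.2,-0.04,0.3,0],[-1,-0.4,-0.08,0.6,0],[-1,-0.5,-0.1,0.7,0],[-1,-0.6,-0.1,0.6,0],[-1,-0.6,-0.1,0.4,0],[-1,-0.5,0,0,0],[-1,0,0,0,0],[-1,0,0,0,0]]]' >/dev/null; python3 - <<'E'
from st import *
from rig import optics
np.set_printoptions(precision=1,suppress=True)
show()
K={n:optics.capture(n) for n in("wrist","scene","side")}
for n,k in K.items(): np.savez(n+"9.npz",**k)
s,d,w=K["scene"],K["side"],K["wrist"]
c0=np.array([654.4,2.3])
def bb(k,lo,hi,X,r):
    e=proj(k,X).astype(int);o=blob(k,lo,hi,(max(e[0]-r,0),max(e[1]-r,0),e[0]+r,e[1]+r));x,y,ww,hh=cv2.boundingRect(o);return np.array([x+ww/2-.5,y+hh/2-.5]),(ww,hh),e
for n,k in K.items():
    for nm,lo,hi,X in (("band",(3,120,70),(20,255,255),np.r_[c0,145]),("cup",(105,110,25),(125,255,255),np.array([662.3,3.7,123]))):
        try: print(n,nm,bb(k,lo,hi,X,28))
        except Exception as ex: print(n,nm,"none")
# top of stick in wrist
g=cv2.medianBlur(cv2.cvtColor(w["img"],6),3);e=proj(w,np.r_[c0,193]).astype(int);x0,y0=max(e[0]-50,0),max(e[1]-50,0)
C=cv2.HoughCircles(g[y0:e[1]+50,x0:e[0]+50],cv2.HOUGH_GRADIENT,1,15,param1=60,param2=10,minRadius=8,maxRadius=24)
print("exp",e,[(x+x0,y+y0,r,plane(w,(x+x0,y+y0),193)) for x,y,r in C[0][:3]] if C is not None else None)
E
```

```text
t24.75 pos [667.8   5.1 156.6] tilt 31.8 dir 11.6  y-yaw -79.40 y-slope -0.6 F [0.  0.5 0.1] w 1.003 gf 0.0 q [-0.27  0.4   1.63  0.41  0.65  0.85]
t25.55 pos [527.9 -16.  287. ] tilt 31.8 dir 11.5  y-yaw -79.43 y-slope -0.6 F [0.7 0.4 0.4] w 1.000 gf 0.0 q [-0.4 -0.   1.8  0.4  0.9  0.8]
wrist band (array([284. , 158.5]), (23, 16), array([286, 150]))
wrist cup (array([287. , 151.5]), (49, 56), array([286, 152]))
scene band (array([262., 217.]), (9, 7), array([262, 213]))
scene cup (array([254.5, 218.5]), (2, 2), array([259, 218]))
side band (array([256.5, 235. ]), (10, 7), array([256, 233]))
side cup (array([253.5, 241.5]), (28, 26), array([253, 241]))
exp [287 127] [(np.float64(281.5), np.float64(128.5), np.float32(16.8), array([652.6,   7.7, 193. ])), (np.float64(280.5), np.float64(145.5), np.float32(23.4), array([634.7,   5.3, 193. ])), (np.float64(286.5), np.float64(96.5), np.float32(23.4), array([688.4,   9.4, 193. ]))]
```

```bash
python3 -c "
from rig import ctrl; print(ctrl.finish_job())"
```

```text
the job is handed in; nothing more can be done
None
```

The pen cup is latched on the upright (it held against an upward tug) and the glue stick was stood in it afterwards; I let go of everything, never touched the stapler, tape roll or eraser, and handed in at about 26 s, with no verdict shown.

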